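# Put the washed cake moulds away by shape

### The job

The washed cake moulds are standing mixed on the bench. Put each of the five into the tray that already holds one of the same shape: loaf tins with the loaf tin, round darioles with the dariole, the boat mould with the boat. Set them down rather than drop them, open side up and each flat on the tray's floor, and leave the jug and the bench scraper where they are.

Things in the scene. Friction and masses are not known exactly. Their poses are not given: they have to be found in the camera images.
- loaf_a_mid (a point): One of the loose moulds to be put away. Small rectangular loaf tin of bright tinned steel, open at the top, straight walls 2.5 mm thick: 80 mm long, 44 mm wide, 34 mm high, about 75 g. Entry gives its centre, half-way up and on its mid-line; axes: x along its length, z up out of the open top.
- loaf_b_mid (a point): One of the loose moulds to be put away. Small rectangular loaf tin of bright tinned steel, open at the top, straight walls 2.5 mm thick: 80 mm long, 44 mm wide, 34 mm high, about 75 g. Entry gives its centre, half-way up and on its mid-line; axes: x along its length, z up out of the open top.
- dariole_a_mid (a point): One of the loose moulds to be put away. Dariole mould: round cup of bright tinned steel, open at the top, 56 mm across at the rim, 49 mm at the foot, 50 mm high, wall 2.5 mm, about 50 g. Entry gives its centre, half-way up; z is up out of the open top.
- dariole_b_mid (a point): One of the loose moulds to be put away. Dariole mould: round cup of bright tinned steel, open at the top, 56 mm across at the rim, 49 mm at the foot, 50 mm high, wall 2.5 mm, about 50 g. Entry gives its centre, half-way up; z is up out of the open top.
- boat_a_mid (a point): One of the loose moulds to be put away. Boat mould (barquette): shallow lens-shaped tin with two pointed ends, bright tinned steel, open at the top: 100 mm long, 46 mm wide at its middle, where the sides are upright and nearly parallel for 25 mm, 24 mm high, wall 2.5 mm, about 40 g. Entry gives its centre, half-way up and on its mid-line; axes: x along its length, z up out of the open top.
- tray_loaf: The shallow dark steel baking tray that already holds a loose loaf tin, lengthwise along y, at about x +46, y 0 mm; its near half (x below 0) is empty. The three trays are alike, fixed: 180 (x) by 216 mm (y) over the flange, inside 162 by 198, rim 20 mm and floor 3 mm above the bench. Origin: middle of its underside, at bench height; x points away from the robot, y to the robot's left, within 5 degrees.
- tray_dariole: The shallow dark steel baking tray that already holds a loose dariole at about x +46, y 0 mm; its near half (x below 0) is empty. The three trays are alike, fixed: 180 (x) by 216 mm (y) over the flange, inside 162 by 198, rim 20 mm and floor 3 mm above the bench. Origin: middle of its underside, at bench height; x points away from the robot, y to the robot's left, within 5 degrees.
- tray_boat: The shallow dark steel baking tray that already holds a loose boat mould, lengthwise along y, at about x +46, y 0 mm; its near half (x below 0) is empty. The three trays are alike, fixed: 180 (x) by 216 mm (y) over the flange, inside 162 by 198, rim 20 mm and floor 3 mm above the bench. Origin: middle of its underside, at bench height; x points away from the robot, y to the robot's left, within 5 degrees.
- jug: Stainless measuring jug, 94 mm across, 115 mm high, handle on its +y side reaching 83 mm from the axis; stands to the left of the trays, to be left alone. Origin: centre of its underside.
- scraper: Bench scraper lying flat: steel blade with a wooden grip, about 115 mm by 152 mm, 21 mm high; lies to the right of the trays, to be left alone. Origin: on the bench under the joint of grip and blade, x towards the blade's edge.
Mind the look-alikes: they are no part of the job. What is shaped like the part that bears loaf_a_mid but brown or green is not meant.

How it is judged:
By the outcome, as a careful person would: the job done as asked, in the order asked, and still so for the second after the job is handed in, with the robot touching nothing.
It also fails if it takes over 128 s, if anything falls off the work surface, if the arm or the gripper's body presses on something with over 40 N, if the wrist force passes 120 N, or if a joint passes its speed limit or range.

### The arm

A 7-joint arm with a two-finger parallel gripper is mounted at the origin on the work surface. World frame = base frame: x ahead of the robot, y to its left, z up, the work surface at z = 0. Lengths are in mm, angles in rad, forces in N, time in s.
With the tool pointing down it reaches from about 400 to 900 mm from the base axis. Payload 5.6 kg.
Tool frame: the origin (TCP) lies midway between the tips of the shut fingers; the grasp point (between the pads) lies 19 mm behind it; x points along the fingers, y is the direction in which the jaws open and shut, and the axes are right-handed (so a half turn about x gives the same grasp; the last joint's range is limited). The gripper opens to 92 mm and grips with 3 to 60 N. Pads are 20 mm wide; open, the fingers measure 128 mm over their backs; the gripper's body (75 mm by 189 mm) begins 69 mm behind the grasp point.
Start: joints at [-1.237, 0.468, -0.012, 1.603, 0.006, 1.071, -0.056], TCP at [239.206, 604.392, 214.592] pointing down, gripper open.
Joint ranges: [-2.53, 2.53], [-0.31, 2.02], [-1.57, 1.55], [0.28, 2.44], [-1.29, 4.43], [0.15, 1.84], [-2.92, 2.92]. Speed limits (rad/s): [2.57, 2.57, 3.14, 3.14, 3.14, 3.14, 3.14].

### API

Orientations are given as a rotation vector (axis times angle).
In Python, from cell import robot, grip, kin, viewer gives the robot as it stands. Calls block until the motion is done:
- robot.movep(position, orientation): joint-space move of the TCP to a pose.
- robot.servo_line(position, feed=150, rotation=None): straight line of the TCP; rotation=None keeps the orientation; feed is the mean speed in mm/s.
- robot.goto_joints(angles): joint-space move.
- grip(opening, newtons=None): opening from 0.0 (shut) to 1.0 (fully open); newtons is the grip in N (None keeps the last); returns when the fingers have stopped.
- robot.hold(seconds).
- kin.ik(position, orientation): joint angles nearest the present ones, or None.
- robot.observe(): the state.
- viewer.read_camera(name): name is "scene" or "side" or "wrist"; returns the picture (420x560x3 uint8, red, green, blue); there is no depth.
- viewer.camera_info(name): a dict with "camera_matrix" (3x3 intrinsics, pixels), "R" (3x3) and "t" (3): a world point X has camera coordinates R X + t. Camera axes: x right, y down, z forward; pixel columns grow to the right and rows downward; lengths in mm; the calibration is good to about 2 mm. The wrist camera is an equidistant fisheye: a pixel r from the principal point sees the ray r / f radians off the axis. A picture is of the moment at which its call begins: read the wrist's pose just before it. camera_info takes no time and is no camera call; for the wrist camera it gives the pose at the moment of the call.
A pose or a line that the arm cannot do raises robot.IKError and nothing moves.
- robot.job_done(): hands the job in, once; it reports no verdict.
Trained networks look in the newest picture that a camera, given by its name, has taken for a name from the list of things; names that differ only in an ending like _2 or _b are one class to them, and where a whole thing is asked for, a point or a joint stands for the part that bears it (a point fixed in the world has none). Each returns a list of dicts, best first, with "confidence" (0 to 1); they miss things now and then, are a little off and sometimes report something else, mostly with a low value. They report only what shows in the picture. A call takes as long as a camera call. They do not tell look-alikes from the thing itself.
- viewer.silhouettes(name, camera): "mask" (420x560 bool, what is visible of it).
- viewer.pinpoint(name, camera): "at" ([x, y, z] in mm, in the coordinates of the camera as it stood for that picture, good to about 4 mm: a listed point, or the origin of a listed thing).
The state is a dict: "t": time; "joints": joint angles; "joint_velocities": joint speeds; "joint_torque": joint torques, N m; "tcp_pos": TCP position; "tcp_rot": TCP orientation; "contact_force": force on the tool from outside, world axes, zero at the start; "wrist_torque": the same for the moment, N m; "grip_width": opening from 0.0 (shut) to 1.0 (fully open).
Only numpy, scipy, OpenCV 4.12 (cv2) and the standard library are available. Lean on these libraries where they do the work, as an engineer would, in place of code of your own. Each camera call takes 0.05 s, during which the arm holds its last target. There are 200 camera calls.

## Working session

There is one attempt and no reset: what is moved stays moved. The work goes in short steps, each a Python script; the robot and the scene stay as the last script left them, time stands still between calls to the robot, and variables do not carry over. Pictures are saved under pics/ and viewed, on a budget of 14 in all, crops included, one or two more only if the job needs it, and the job is handed in when it is done.

```bash
mkdir -p pics; ls; cat > h.py <<'E'
import numpy as np, cv2
from cell import robot, grip, kin, viewer
def save(im,n): cv2.imwrite('pics/'+n, cv2.cvtColor(im,cv2.COLOR_RGB2BGR))
def world(at,info): return np.array(info['R']).T@(np.array(at)-np.array(info['t']))
def pix(X,info):
    c=np.array(info['R'])@np.array(X)+np.array(info['t']); p=np.array(info['camera_matrix'])@c; return p[:2]/p[2]
E
python3 - <<'E'
from h import *
for c in ['scene','side']:
    im=viewer.read_camera(c); save(im,c+'0.png'); i=viewer.camera_info(c)
    print(c,np.round(-np.array(i['R']).T@i['t']))
    for n in ['loaf_a_mid','dariole_a_mid','boat_a_mid','tray_loaf','tray_dariole','tray_boat','jug','scraper']:
        for d in viewer.pinpoint(n,c):
            X=world(d['at'],i); print(n,round(d['confidence'],2),X.round(),pix(X,i).round())
print(robot.observe()['tcp_rot'],robot.observe()['t'])
E
```

```text
pics
scene [1043. -628.  852.]
loaf_a_mid 0.93 [ 311. -168.   12.] [201. 222.]
loaf_a_mid 0.83 [464.  -7.  17.] [273. 215.]
loaf_a_mid 0.72 [302. 176.  15.] [273. 168.]
loaf_a_mid 0.68 [341.  24.  11.] [251. 195.]
dariole_a_mid 0.88 [ 350. -287.   20.] [177. 249.]
boat_a_mid 0.64 [347. 293.  11.] [304. 158.]
tray_loaf 0.85 [ 629. -248.    1.] [259. 299.]
tray_dariole 0.58 [619. 247.  -1.] [360. 199.]
tray_boat 0.68 [670. -10.  -2.] [326. 254.]
jug 0.8 [588. 504.   1.] [391. 160.]
scraper 0.74 [ 581. -519.   -6.] [162. 366.]
side [-177. -921.  731.]
loaf_a_mid 0.85 [342.  19.  18.] [223. 224.]
loaf_a_mid 0.71 [304. 180.  20.] [187. 205.]
loaf_a_mid 0.63 [468.  -6.  16.] [262. 214.]
loaf_a_mid 0.62 [ 312. -167.   21.] [251. 257.]
loaf_a_mid 0.32 [437. 151.  17.] [227. 197.]
dariole_a_mid 0.96 [ 345. -286.   24.] [288. 275.]
boat_a_mid 0.73 [347. 294.  12.] [183. 190.]
tray_loaf 0.97 [ 633. -246.   -1.] [356. 234.]
tray_dariole 0.9 [618. 253.  -0.] [254. 174.]
tray_boat 0.62 [667. -10.  -3.] [311. 199.]
jug 0.61 [586. 502.  -1.] [212. 155.]
scraper 0.92 [ 578. -516.   -2.] [422. 293.]
[ 0.29568594  1.55044716 -0.29564129] 0.9
```

```bash
python3 - <<'E'
import cv2
a=cv2.imread('pics/scene0.png')[130:330,120:440]; b=cv2.imread('pics/side0.png')[130:330,120:440]
cv2.imwrite('pics/sc1.png',cv2.resize(a,(800,500),interpolation=cv2.INTER_CUBIC)); cv2.imwrite('pics/si1.png',cv2.resize(b,(800,500),interpolation=cv2.INTER_CUBIC))
E
```

```text
(no output)
```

View pics/sc1.png

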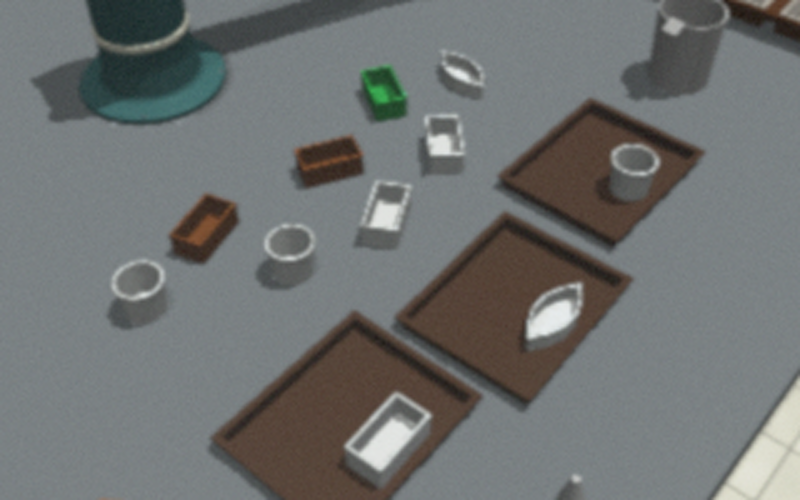

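View pics/si1.png

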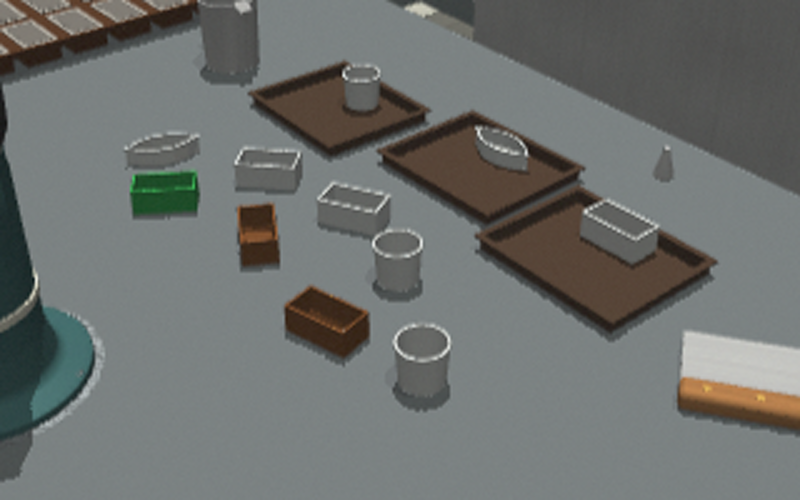

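Bright loaf tins are at scene pixels ~(275,215) and (298,187). The brown ones, ~(251,195) and (201,222), and the green one, ~(273,168), are look-alikes, so I'll leave them. The darioles are at ~(177,249) and (236,232), the boat at (304,158). Next I'll confirm from the wrist camera.

```bash
cat >> h.py <<'E'
from scipy.spatial.transform import Rotation as Rn
def down(a):  # jaw axis at world angle a
    x=np.array([0,0,-1.]); y=np.array([np.cos(a),np.sin(a),0]); return Rn.from_matrix(np.c_[x,y,np.cross(x,y)]).as_rotvec()
def best(p,a):
    q0=np.array(robot.observe()['joints']); c=[]
    for b in (a,a+np.pi):
        q=kin.ik(list(p),list(down(b)))
        if q is not None: c.append((np.abs(np.array(q)-q0).max(),b))
    return min(c)[1]
def ray(uv,info,z):  # fisheye pixels -> world points on plane z
    K=np.array(info['camera_matrix']); R=np.array(info['R']); C=-R.T@np.array(info['t'])
    d=(np.atleast_2d(uv)-K[:2,2])/[K[0,0],K[1,1]]; th=np.linalg.norm(d,axis=1)+1e-9
    v=np.c_[d/th[:,None]*np.sin(th)[:,None],np.cos(th)]@R
    return C+v*((z-C[2])/v[:,2])[:,None]
H={'loaf_a_mid':34,'dariole_a_mid':50,'boat_a_mid':24}
def look(name,im,info,cam='wrist',z0=0):
    out=[]
    for s in viewer.silhouettes(name,cam):
        m=s['mask']
        if m.sum()<60: continue
        hsv=cv2.cvtColor(im,cv2.COLOR_RGB2HSV); 
        cs,_=cv2.findContours(m.astype(np.uint8),0,1); c=max(cs,key=cv2.contourArea)[:,0].astype(float)
        P=ray(c,info,z0+H[name])[:,:2].astype(np.float32)
        (x,y),(w,h),a=cv2.minAreaRect(P); 
        if w<h: a+=90; w,h=h,w
        out.append(dict(c=round(s['confidence'],2),xy=(round(x,1),round(y,1)),L=round(w,1),W=round(h,1),ang=round((a+90)%180-90,1),sat=int(np.median(hsv[m][:,1])),px=c.mean(0).round()))
    return out
E
python3 - <<'E'
from h import *
for k,p in enumerate([(440,110,330),(420,-170,330)]):
    a=best(p,np.pi/2); robot.movep(list(p),list(down(a))); robot.hold(.3)
    i=viewer.camera_info('wrist'); im=viewer.read_camera('wrist'); save(im,f'w{k}.png')
    print('cam',(-np.array(i['R']).T@i['t']).round(), i['camera_matrix'][0])
    for n in H:
        for d in look(n,im,i): print(n,d)
    for n in list(H)+['tray_loaf','tray_dariole','tray_boat']:
        for d in viewer.pinpoint(n,'wrist'): print(n,round(d['confidence'],2),world(d['at'],i).round())
print(robot.observe()['t'])
a=np.hstack([cv2.imread('pics/w0.png')[:, :],cv2.imread('pics/w1.png')]); cv2.imwrite('pics/w01.png',cv2.resize(a,(800,300),interpolation=cv2.INTER_AREA))
E
```

```text
cam [374. 110. 501.] [325.1922621    0.         281.19234575]
loaf_a_mid {'c': 0.96, 'xy': (463.2, -0.4), 'L': 87.0, 'W': 44.6, 'ang': -61.1, 'sat': 6, 'px': array([208., 190.])}
loaf_a_mid {'c': 0.84, 'xy': (312.4, -157.6), 'L': 94.9, 'W': 52.9, 'ang': -74.9, 'sat': 171, 'px': array([111.,  97.])}
loaf_a_mid {'c': 0.82, 'xy': (341.2, 23.4), 'L': 85.7, 'W': 46.0, 'ang': 60.6, 'sat': 159, 'px': array([222., 107.])}
loaf_a_mid {'c': 0.58, 'xy': (299.4, 177.2), 'L': 85.6, 'W': 46.4, 'ang': -32.1, 'sat': 176, 'px': array([329.,  78.])}
loaf_a_mid {'c': 0.36, 'xy': (345.8, -283.6), 'L': 92.9, 'W': 59.5, 'ang': 82.5, 'sat': 9, 'px': array([ 51., 124.])}
dariole_a_mid {'c': 0.77, 'xy': (345.0, -270.6), 'L': 87.1, 'W': 55.9, 'ang': 85.0, 'sat': 10, 'px': array([ 51., 124.])}
boat_a_mid {'c': 0.96, 'xy': (350.9, 286.7), 'L': 100.8, 'W': 48.7, 'ang': -15.6, 'sat': 6, 'px': array([398., 118.])}
boat_a_mid {'c': 0.25, 'xy': (434.7, 147.1), 'L': 82.1, 'W': 49.5, 'ang': -45.4, 'sat': 6, 'px': array([306., 170.])}
loaf_a_mid 0.94 [468.   0.  18.]
loaf_a_mid 0.91 [299. 175.  17.]
loaf_a_mid 0.79 [ 3
[... 702 characters left out ...]
: 45.1, 'ang': -73.0, 'sat': 160, 'px': array([284.,  99.])}
dariole_a_mid {'c': 0.93, 'xy': (344.9, -284.6), 'L': 59.5, 'W': 57.8, 'ang': -46.8, 'sat': 10, 'px': array([200., 123.])}
boat_a_mid {'c': 0.75, 'xy': (352.3, 280.2), 'L': 90.9, 'W': 65.9, 'ang': 4.8, 'sat': 10, 'px': array([529., 143.])}
boat_a_mid {'c': 0.52, 'xy': (570.0, -478.7), 'L': 108.6, 'W': 87.3, 'ang': -52.7, 'sat': 15, 'px': array([108., 256.])}
loaf_a_mid 0.81 [466.  -1.  18.]
loaf_a_mid 0.78 [342.  22.  18.]
loaf_a_mid 0.64 [301. 176.  15.]
loaf_a_mid 0.56 [ 306. -165.   20.]
dariole_a_mid 0.82 [ 346. -286.   26.]
boat_a_mid 0.83 [354. 291.  13.]
tray_loaf 0.87 [ 626. -251.   -1.]
tray_boat 0.75 [669.  -9.   1.]
5.55
```

View pics/w01.png

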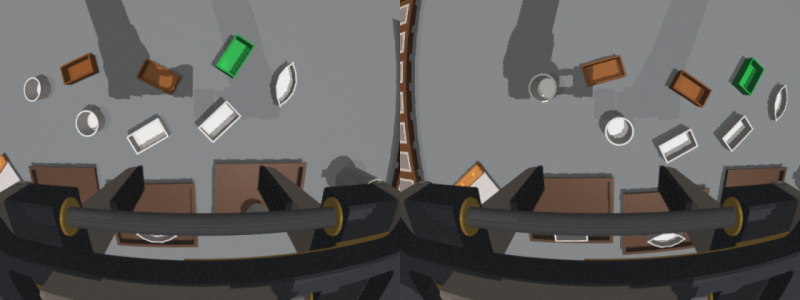

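```bash
cat >> h.py <<'E'
def find(name,xy,h=200,z0=0):
    p=[xy[0]+66,xy[1],h]; a=best(p,np.pi/2)
    off=66 if a==np.pi/2 else -66
    robot.movep([xy[0]+off,xy[1],h],list(down(a))); robot.hold(.3)
    for _ in range(3):
        i=viewer.camera_info('wrist'); im=viewer.read_camera('wrist'); save(im,'near.png')
        r=[d for d in look(name,im,i,z0=z0) if d['sat']<60 and np.hypot(d['xy'][0]-xy[0],d['xy'][1]-xy[1])<40]
        if r: break
    print('cam',(-np.array(i['R']).T@i['t']).round(),r); return r[0] if r else None
def pick(xy,jaw,zt,opn,N):
    p=[xy[0],xy[1],zt+80]; a=best(p,jaw)
    robot.movep(p,list(down(a))); grip(opn,N)
    robot.servo_line([xy[0],xy[1],zt],feed=80); robot.hold(.2)
    print('down F',np.round(robot.observe()['contact_force'],1)); grip(0,N); 
    robot.servo_line([xy[0],xy[1],zt+25],feed=60); robot.servo_line([xy[0],xy[1],200],feed=200); o=robot.observe()
    print('lifted w',round(o['grip_width']*92,1),np.round(o['contact_force'],1),'t',o['t'])
def place(xy,jaw,zt,opn):
    p=[xy[0],xy[1],200]; a=best(p,jaw); robot.movep(p,list(down(a)))
    robot.servo_line([xy[0],xy[1],zt+25],feed=150); robot.servo_line([xy[0],xy[1],zt+.5],feed=25); robot.hold(.3)
    o=robot.observe(); print('set F',np.round(o['contact_force'],1),'w',round(o['grip_width']*92,1),o['tcp_pos'])
    grip(opn); robot.hold(.2); robot.servo_line([xy[0],xy[1],zt+60],feed=60); robot.servo_line(p,feed=200); print('t',robot.observe()['t'])
E
python3 - <<'E'
from h import *
d=find('loaf_a_mid',(464,-2))
if d and abs(d['L']-80)<5 and abs(d['W']-44)<5:
    pick(d['xy'],np.radians(d['ang']+90),7,.85,15)
E
cp pics/near.png pics/n1.png
```

```text
cam [463.  -3. 372.] [{'c': 0.73, 'xy': (464.6, -3.1), 'L': 82.5, 'W': 46.1, 'ang': -61.2, 'sat': 9, 'px': array([282., 129.])}]
down F [0.5 0.5 0.2]
lifted w 43.5 [ 0.   0.3 -1.2] t 11.6583
```

View pics/n1.png

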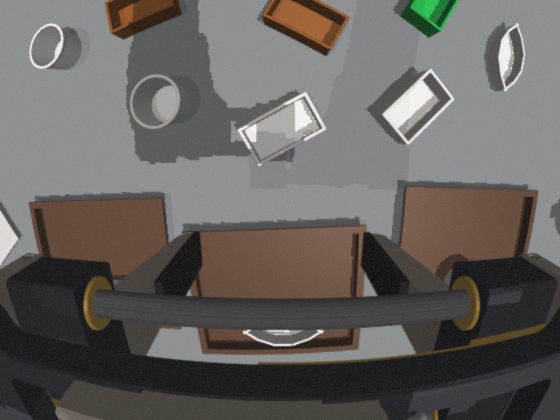

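The near view shows the bright loaf tin at (282,129), measured 82×46 mm. It is now held at 43.5 mm.

```bash
python3 - <<'E'
from h import *
place((599,-297),0,10,.62)
d=find('loaf_a_mid',(437,150))
if d and abs(d['L']-80)<6 and abs(d['W']-44)<5:
    pick(d['xy'],np.radians(d['ang']+90),7,.85,15)
    if robot.observe()['grip_width']*92>40: place((599,-201),0,10,.62)
E
```

```text
set F [-0.1 -1.1 -0.1] w 43.6 [ 599.07486037 -296.99264907   10.60531703]
t 18.1
cam [437. 149. 371.] [{'c': 0.49, 'xy': (433.9, 147.0), 'L': 82.7, 'W': 47.5, 'ang': -45.0, 'sat': 9, 'px': array([279., 125.])}]
down F [-0.2 -0.1 -0.5]
lifted w 43.9 [-0.3 -0.8 -0.7] t 25.0333
set F [-0.3  0.  -0.4] w 43.8 [ 599.0593447  -201.00321235   10.59410235]
t 31.6833
```

```bash
python3 - <<'E'
from h import *
for xy,t in [((437,-125),(591,204)),((347,-286),(591,294))]:
    d=find('dariole_a_mid',xy)
    if not(d and d['L']<64 and d['W']>51): 
        print('bad'); break
    pick(d['xy'],np.pi/2,20,.95,12)
    if robot.observe()['grip_width']*92<45: print('no grasp'); break
    place(t,0,23,.74)
E
cp pics/near.png pics/n2.png
```

```text
cam [ 437. -126.  371.] []
bad
```

```bash
python3 - <<'E'
from h import *
i=viewer.camera_info('wrist'); im=viewer.read_camera('wrist'); save(im,'n2.png')
for n in H: print(n,look(n,im,i))
print([(d['confidence'],world(d['at'],i).round(1)) for d in viewer.pinpoint('dariole_a_mid','wrist')])
E
```

```text
loaf_a_mid [{'c': 0.83, 'xy': (315.1, -164.0), 'L': 81.5, 'W': 55.7, 'ang': -73.8, 'sat': 165, 'px': array([243.,  20.])}, {'c': 0.66, 'xy': (345.4, 18.6), 'L': 85.5, 'W': 57.1, 'ang': 61.4, 'sat': 163, 'px': array([412.,  51.])}, {'c': 0.63, 'xy': (584.0, -292.9), 'L': 91.6, 'W': 38.2, 'ang': 88.4, 'sat': 9, 'px': array([147., 256.])}, {'c': 0.56, 'xy': (303.3, 166.9), 'L': 102.0, 'W': 59.8, 'ang': -31.5, 'sat': 175, 'px': array([513.,  40.])}]
dariole_a_mid [{'c': 0.86, 'xy': (346.3, -277.9), 'L': 72.7, 'W': 55.4, 'ang': 77.3, 'sat': 10, 'px': array([135.,  52.])}]
boat_a_mid [{'c': 0.65, 'xy': (361.3, 253.3), 'L': 76.9, 'W': 22.0, 'ang': -0.7, 'sat': 9, 'px': array([556.,  96.])}, {'c': 0.58, 'xy': (599.9, -174.3), 'L': 63.6, 'W': 33.3, 'ang': -9.1, 'sat': 10, 'px': array([240., 271.])}]
[(0.69, array([ 346.1, -287.9,   27.5])), (0.26, array([ 604.3, -294.8,   19.2]))]
```

View pics/n2.png

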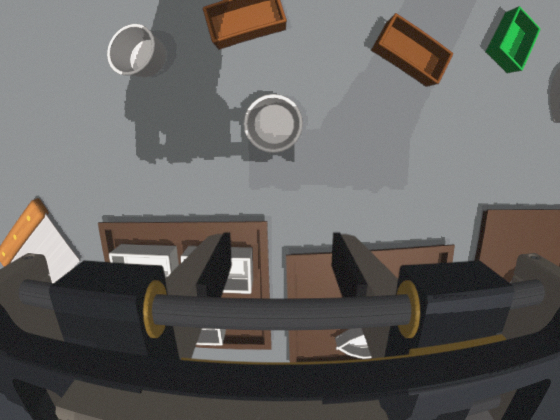

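The unreported dariole's rim spans columns 245–302 and rows 95–152, with its centre at (273.5,123.5). I'll project that to z=50 and check it against 56 mm.

```bash
python3 - <<'E'
from h import *
i=viewer.camera_info('wrist')
P=ray(np.array([[245,123.5],[302,123.5],[273.5,95],[273.5,152]]),i,50)[:,:2]
(c,r)=cv2.minEnclosingCircle(P.astype(np.float32)); print(P.round(1),c,r)
if 26<r<31:
    todo=[(tuple(P.mean(0)),(591,204)),((347,-286),(591,294))]
    for k,(xy,t) in enumerate(todo):
        if k:
            d=find('dariole_a_mid',xy)
            if not(d and d['L']<64 and d['W']>51): print('bad'); break
            xy=d['xy']
        pick(xy,np.pi/2,20,.95,12)
        if robot.observe()['grip_width']*92<45: print('no grasp'); break
        place(t,0,23,.74)
E
```

```text
[[ 431.8 -161.1]
 [ 432.  -105.3]
 [ 403.8 -133.1]
 [ 460.2 -133.2]] (432.0447998046875, -133.16763305664062) 28.198856353759766
down F [-0.8 -0.3  0.6]
lifted w 54.2 [-0.6 -0.1  0.5] t 38.2667
set F [ 0.3 -0.4 -0.3] w 54.3 [591.0434836  204.07276014  23.62160786]
t 44.7333
cam [ 347. -286.  371.] [{'c': 0.71, 'xy': (344.1, -285.4), 'L': 57.8, 'W': 57.1, 'ang': 45.0, 'sat': 10, 'px': array([282., 125.])}]
down F [-2.  -0.  -0.7]
lifted w 54.1 [-0.2  0.6 -1.1] t 51.4917
set F [-0.2 -0.1 -0.3] w 54.2 [591.03160465 294.05477066  23.59167231]
t 58.8167
```

```bash
python3 - <<'E'
from h import *
d=find('boat_a_mid',(351,291))
if d and abs(d['L']-101)<7 and abs(d['W']-47)<6:
    pick(d['xy'],np.radians(d['ang']+90),5,.85,12)
    if robot.observe()['grip_width']*92>38: place((637,-10),0,8,.64)
E
```

```text
cam [351. 290. 371.] [{'c': 0.65, 'xy': (351.1, 289.9), 'L': 101.7, 'W': 45.4, 'ang': -20.1, 'sat': 9, 'px': array([281., 129.])}]
down F [ 0.6  0.2 -0.2]
lifted w 43.6 [-1.2 -1.   0.1] t 65.1583
set F [-0.6  1.1 -0.2] w 43.8 [637.02603028  -9.95307431   8.58153784]
t 71.9583
```

```bash
python3 - <<'E'
from h import *
p=[690,-10,330]; robot.movep(p,list(down(best(p,np.pi/2)))); robot.hold(.4)
i=viewer.camera_info('wrist'); im=viewer.read_camera('wrist'); save(im,'f1.png')
for n in H: 
    for d in look(n,im,i,z0=3): print(n,d)
    for d in viewer.pinpoint(n,'wrist'): print(n,round(d['confidence'],2),world(d['at'],i).round())
robot.goto_joints([-1.237,0.468,-0.012,1.603,0.006,1.071,-0.056])
s=viewer.read_camera('side'); sc=viewer.read_camera('scene')
cv=np.vstack([cv2.resize(x,(800,400)) for x in ()]) if 0 else None
save(cv2.resize(s[130:270,220:440],(800,509),interpolation=cv2.INTER_CUBIC),'f2.png'); save(cv2.resize(sc[150:340,180:420],(758,600),interpolation=cv2.INTER_CUBIC),'f3.png')
print(robot.observe()['t'])
E
```

```text
loaf_a_mid {'c': 0.92, 'xy': (599.2, -289.6), 'L': 95.9, 'W': 46.7, 'ang': 88.9, 'sat': 7, 'px': array([104., 121.])}
loaf_a_mid 0.9 [ 604. -296.   20.]
dariole_a_mid {'c': 0.97, 'xy': (591.3, 282.8), 'L': 79.8, 'W': 56.7, 'ang': -88.2, 'sat': 9, 'px': array([472., 117.])}
dariole_a_mid 0.94 [592. 294.  28.]
boat_a_mid {'c': 0.85, 'xy': (636.5, -11.6), 'L': 100.2, 'W': 43.8, 'ang': -90.0, 'sat': 4, 'px': array([281., 138.])}
boat_a_mid 0.72 [639. -12.  16.]
76.7167
```

View pics/f1.png

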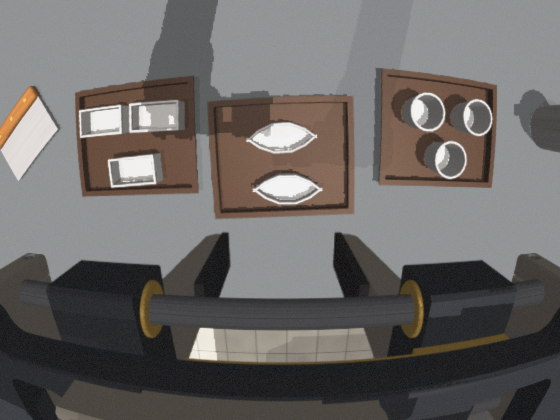

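View pics/f2.png

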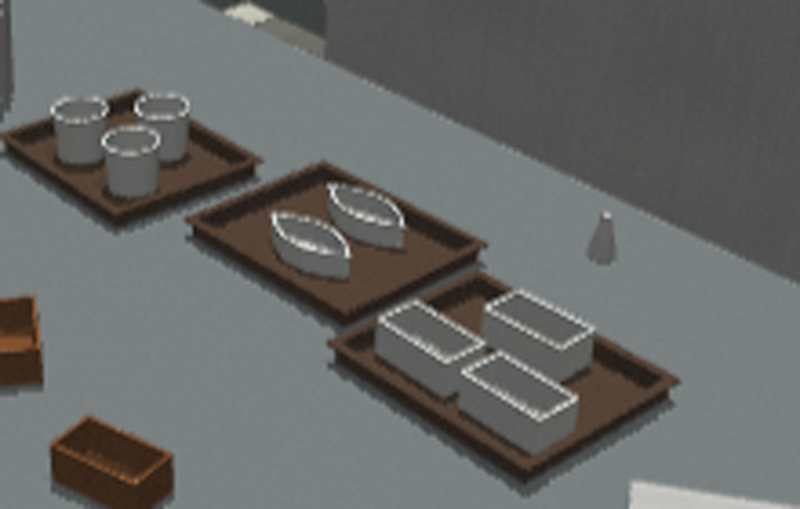

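View pics/f3.png

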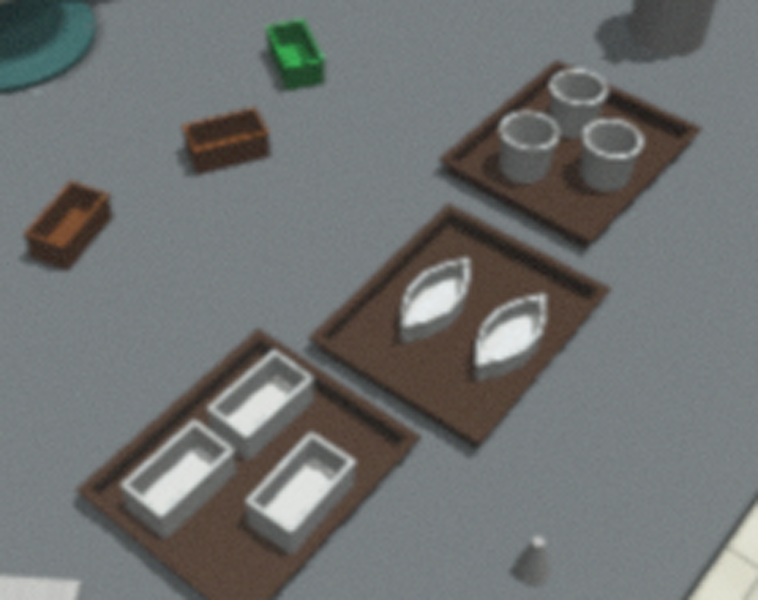

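All three views agree: three loaf tins in the tray around f1 (135,140), two boats around (283,160) and three darioles around (445,130). Every mould is upright, flat and clear of the walls. The arm is back at its start pose, so I'm handing in.

```bash
python3 -c "
from h import *
robot.job_done(); print(robot.observe()['t'])"
```

```text
the job is handed in; nothing more can be done
the job is handed in; nothing more can be done
```

All five moulds are in the tray that already held their shape, and the job was handed in at about 77 s of the 128 s allowed. Both loaf tins, both darioles and the boat were set down with about 1 N or less at the wrist. I left the brown and green look-alikes, the jug and the scraper alone.

**Final checks:** the wrist, side and scene pictures show every mould open side up and apparently flat on its tray floor, clear of the walls and of the others. The measured boat, left dariole and right loaf tin were within about 5 mm of where I aimed. The arm was back at its start pose, touching nothing.

**What disagreed or was missed:**
- **Missed dariole:** the networks did not report one of the darioles close up, so I located it by its rim, which measured 56 mm across as it should.
- **Final wrist view:** the networks reported only one mould of each shape, so I confirmed the other two moulds I placed by eye in the pictures.
- **Oversized outlines:** for the loaf tin and dariole at the picture edges, the outline came out too long (96 and 80 mm). I put that down to the slanted view.
- **Jug and scraper:** I did not measure them again after the job.

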